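Hold a spring clip open around a hinge template

TASK

First press the cocked lid of the hinge tub down until it is fully home and level, so that the white hinge template in it stands upright. Then pick up the spring clip from the bench by squeezing its handles open, and bring its gaping jaws around the template's upright front edge (the one away from the lid's hooked side), level, about half-way up the edge, with the edge well inside the mouth and neither jaw touching it. Finish while holding the clip wide open there, still in the gripper, so that I can slip a hinge leaf in; leave the cup, the loose hinge and the drill guide alone.

Things in the scene. Friction and masses are not known exactly. Their poses are not given: they have to be found in the camera images.
- tub: grey plastic tub fixed to the bench, 110 (x) x 120 (y) x 60 mm high to its rim; origin at the centre of its underside, z up. Its grey lid (116 x 126 x 8 mm plate, with an 8 mm skirt) is hooked at the rim's far edge (tub +x, 55 mm from the origin) and stands cocked up at the front edge (tub -x).
- lid (a joint): angle of the lid about its hooked far edge (rad): 0 = seated level on the rim, 0.09 to 0.15 at the start (front edge 10 to 16 mm up). It is stiff: about 7 N straight down at lid_press moves it, it stops solidly at 0 and stays where it is left.
- lid_press (a point): a clear spot on the lid's top face near its front edge, a good place to press: 85 mm from the hooked edge, 42 mm to the tub's -y side of the template; moves with the lid and has the lid's axes (x towards the hooked edge, z out of the lid). Seated, it lies at [-30, -20, 68] mm in the tub's frame.
- template_edge (a point): middle of the front upright edge of the white hinge template, a stiff card 60 mm long, 48 tall, 3 thick, fixed upright in the lid. Lid axes: x along the card to the hooked edge, y across its thickness, z up the edge, which reaches 24 mm up and down from here. Lid seated: at [-45, 22, 92] mm in the tub's frame, the lid's top 24 mm below it, the lid's front edge 13 mm before it.
- clip_centre (a point): pivot, half-way up, of a loose black plastic spring clip (clothes-peg type with a steel coil, 60 g, 98 mm long), lying on its side on the bench, 24 mm tall. x points to the jaws, y across them, z up along the pivot. Jaws reach 46 mm ahead; wide open their tips are 43 mm ahead of the pivot and 26 mm apart, the gap narrowing to nothing near the pivot.
- clip_grip (a point): point midway between the clip's two handles, 36 mm behind the pivot (clip axes), half-way up: where to squeeze, across y. Handles are 4 mm thick, 24 mm tall and end 53 mm behind the pivot; shut, they splay: 46 mm over their outsides here, 56 mm at the ends. Squeezed, they become parallel, 22 mm over the outsides, at a firm stop; this takes 4 N at first, 8 N fully open.
- clip_left (a joint): how far each leg of the clip has turned (rad): 0 = jaws shut, 0.30 = wide open with the handles parallel at their stop; sprung shut. Both legs turn alike.
- cup: bystander: white ceramic cup, 74 mm across, 85 mm tall; origin at the centre of its underside
- hinge: bystander: open grey butt hinge lying flat, 68 x 70 mm, 10 mm thick at the knuckle; origin at the centre of its underside
- drill_guide: bystander: steel drill guide block 60 x 28 x 30 mm; origin at the centre of its underside
Mind the look-alikes: they are no part of the job. Of the things like the part that bears clip_centre, leave any that is yellow; of the rest the smaller one is meant.

How it is judged:
On the way, in this order (a step that is already met when the one before it is completed fails the run):
1. the lid is pressed home and level (value of joint lid below 0.02 rad), for 0.2 s.
2. the clip is lifted off the bench, squeezed open (value of joint clip_left above 0.2 rad and height (world z) of clip_centre above 0.045 m and contact force between clip and the fingers above 2 N), for 0.2 s.
At the end, for the whole second after the job is handed in: Lid within 0.02 rad of seated. Clip at rest in the fingers, each leg open past 0.20 rad, axis within 0.4 rad of the card's, pivot within 0.3 rad of vertical; edge 8 to 38 mm ahead of the pivot, within 9 mm of mid-plane, 15 mm of mid-height; clip not touching template, lid or tub (value of joint lid below 0.02 rad and value of joint clip_left above 0.2 rad and x of template_edge in the frame of clip_centre between 0.008 and 0.038 m and y of template_edge in the frame of clip_centre between -0.009 and 0.009 m and z of template_edge in the frame of clip_centre between -0.015 and 0.015 m and angle between the x axis of clip_centre and the x axis of template_edge, either way round below 0.4 rad and angle between clip_centre's own z axis and vertical below 0.3 rad and contact force between clip and tub below 0.2 N and contact force between clip and the fingers above 2 N and linear speed of clip below 0.03 m/s); the arm keeps its last pose, push and grip.
It fails at once if the cup is shoved or tipped (distance of cup from where it was at the start of the episode above 0.02 m or angle between cup's own z axis and vertical above 0.3 rad).
It fails at once if the hinge is shoved or tipped (distance of hinge from where it was at the start of the episode above 0.02 m or angle between hinge's own z axis and vertical above 0.3 rad).
It fails at once if the drill guide is shoved or tipped (distance of drill_guide from where it was at the start of the episode above 0.02 m or angle between drill_guide's own z axis and vertical above 0.3 rad).
It also fails if it takes over 56 s, if anything falls off the work surface, if the arm or the gripper's body presses on something with over 40 N, if the wrist force passes 120 N, or if a joint passes its speed limit or range.

ROBOT

A 7-joint arm with a two-finger parallel gripper is mounted at the origin on the work surface. World frame = base frame: x ahead of the robot, y to its left, z up, the work surface at z = 0. Lengths are in m, angles in rad, forces in N, time in s.
With the tool pointing down it reaches from about 0.4 to 0.875 m from the base axis. Payload 19.3 kg.
Tool frame: the origin (TCP) lies at the very end of the fingers, on their centre line; the grasp point (between the pads) lies 19 mm behind it; z points along the fingers, y is the line along which they close (so a half turn about z gives the same grasp; the last joint's range is limited). The gripper opens to 85 mm and grips with 20 to 120 N. Pads are 22 mm wide; open, the fingers measure 114 mm over their backs; the gripper's body (76 mm by 85 mm) begins 54 mm behind the grasp point. The pads swing forward as they close: fully open they stand 13 mm farther back than shut.
Start: joints at [1.278, 0.521, -0.036, 1.599, 0.021, 1.021, -0.113], TCP at [0.138, -0.61, 0.231] pointing down, gripper open.
Joint ranges: [-2.91, 2.91], [-0.3, 2.13], [-1.5, 1.42], [0.17, 2.43], [-1.26, 4.41], [0.16, 1.93], [-2.52, 2.52]. Speed limits (rad/s): [1.89, 1.89, 2.39, 2.39, 3.01, 3.01, 3.01].

INTERFACE

Orientations are given as a unit quaternion [w, x, y, z].
In Python, from workcell import manip, eyes, workorder gives the robot as it stands.
- The arm moves only by the tool move_arm, never from a script. Its argument "deltas" is a list of rows, each a list of 3 entries, a list of its own where there are three numbers: the shift along the world's x, y, z in m, then the turn, a rotation vector about the world's x, y, z in rad, then the opening, from -1 (shut) to 1 (fully open). A call has 1 to 8 rows; each row shifts and turns the commanded pose from where the row before left it; what a row does not reach is not made up. A row lasts 1/10 s, in which the tool goes at most 50 mm and 8.59 degrees, less where a joint would pass 70% of its speed; a pose out of reach is approached as far as the arm can. A call is refused whole if a number of a shift passes 0.05 or a number of a turn 0.15, either way. A call with a gripper value outside its range is refused whole. The fingers move at their own pace and stop on an object; "force" is the grip in N (left out, the last holds). Time passes only in rows, so rows that do not move let the fingers close. It gives the time, the measured TCP pose, the force, the opening and the grip force at its end, in the units of the state.
- manip.state(): the state, without advancing time (a new reading comes with each control period).
- eyes.read_camera(name): name is "scene" or "top"; returns a dict with "img" (384x512x3 uint8, red, green, blue), "camera_matrix" (3x3 intrinsics, pixels), "origin" and "orientation" of the camera in the world. Camera axes: x right, y down, z forward; pixel columns grow to the right and rows downward; lengths in m; the calibration is good to about 2 mm. A picture is of the moment at which its call begins. There is no depth.
- workorder.sign_off(): hands the job in; it is judged then, once.
The state is a dict: "time_s": time; "qpos": joint angles; "joint_vel": joint speeds; "joint_efforts": joint torques, N m; "ee_pos": TCP position; "tool_rot": TCP orientation; "contact_force": force on the tool from outside, world axes, zero at the start; "wrist_torque": the same for the moment, N m; "grip_width": opening from 0.0 (shut) to 1.0 (fully open); "grasp_force": force on a finger pad.
Only numpy, scipy, OpenCV 4.12 (cv2) and the standard library are available. Lean on these libraries where they do the work, as an engineer would, in place of code of your own. Each camera call takes 0.05 s, during which the arm holds its last target. There are 200 camera calls.

## Working session

There is one attempt and no reset: what is moved stays moved. The work goes in short steps, Python scripts to look and compute and a tool call to move; the robot and the scene stay as the last step left them, time stands still between calls to the robot, and variables do not carry over. Pictures are saved under pics/ and viewed, at most 10 in all, crops included, and the job is handed in when it is done.

Besides the shell and the picture viewer there is one more tool, called in YAML: its name, and indented under it one key for each argument. move_arm: Moves the arm, as the interface text tells. Its arguments: {"type":"object","properties":{"deltas":{"type":"array","items":{"type":"array"}},"force":{"type":"number"}},"required":["deltas"]}

```bash
mkdir -p pics && cat > h.py <<'E'
import numpy as np, cv2
from scipy.spatial.transform import Rotation as R
from workcell import manip, eyes, workorder
def cam(n):
    c=eyes.read_camera(n); K=np.array(c["camera_matrix"]); q=np.array(c["orientation"]).ravel()
    M=np.array(c["orientation"]) if q.size==9 else R.from_quat(q[[1,2,3,0]]).as_matrix()
    return c["img"],K,np.array(c["origin"]),M
def atz(C,u,v,z):
    _,K,o,M=C; d=M@np.linalg.inv(K)@[u,v,1]; return o+d*(z-o[2])/d[2]
def proj(C,p):
    _,K,o,M=C; c=K@(M.T@(np.asarray(p)-o)); return c[:2]/c[2]
def save(img,name): cv2.imwrite(name,img[:,:,::-1])
E
python3 - <<'E'
from h import *
a=cam("top");b=cam("scene")
save(a[0],"pics/top0.png");save(b[0],"pics/sc0.png")
for c in(a,b):print(c[1],c[2],c[3])
print(manip.state())
E
```

```text
[[365.11738777   0.         258.41871808]
 [  0.         365.11738777 188.77779256]
 [  0.           0.           1.        ]] [ 0.48086718 -0.01072407  1.16311967] [[-0.01562746 -0.99445786  0.10396797]
 [-0.99936562  0.0188628   0.03020841]
 [-0.03200212 -0.10342993 -0.99412178]]
[[442.34574821   0.         254.3529998 ]
 [  0.         442.34574821 188.19120628]
 [  0.           0.           1.        ]] [ 1.23374072 -0.19765403  1.06727481] [[ 0.28196641  0.78559502 -0.55075894]
 [ 0.95933629 -0.23863266  0.15075921]
 [-0.01299338 -0.57087207 -0.8209362 ]]
{'time_s': 0.1, 'qpos': array([ 1.27780121,  0.52191731, -0.03628361,  1.59997229,  0.02120865,
        1.02108835, -0.11279463]), 'joint_vel': array([-0.00180527, -0.00223304,  0.00231816, -0.00114463, -0.0002907 ,
       -0.00051821,  0.00046694]), 'joint_efforts': array([ 3.62422623e-03, -9.28481627e+01,  1.98368043e+00, -3.70531118e+01,
        1.80364901e-02,  5.43075163e-03,  6.46548074e-05]), 'ee_pos': array([ 0.13796881, -0.60926608,  0.23079927]), 'tool_rot': array([-4.89140290e-04,  9.93803733e-01,  1.11148059e-01, -1.04709279e-04]), 'contact_force': array([-0.0452605 , -0.77378911, -0.6638779 ]), 'wrist_torque': array([ 0.02548954, -0.05558228, -0.03960499]), 'grasp_force': 0.0, 'grip_width': 1.0000737643872253}
```

View pics/top0.png

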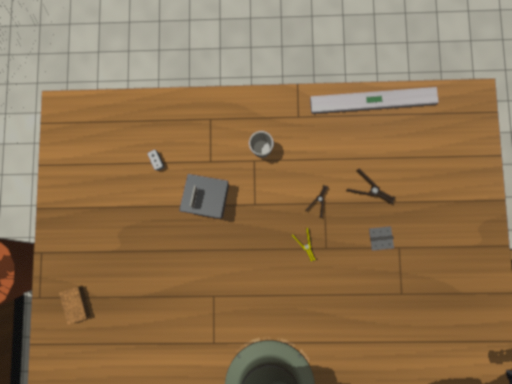

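View pics/sc0.png

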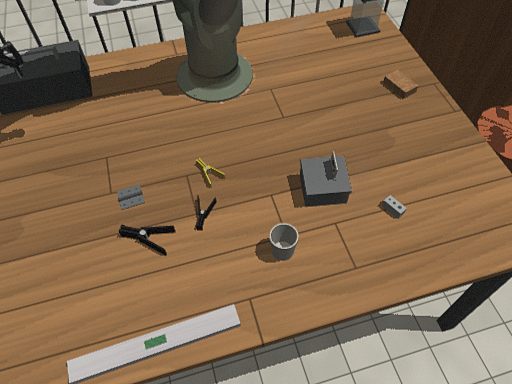

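Three clips could be taken for the target (top image): yellow at (306,245), large black at (373,188), small black at (318,200). I choose the small black one. The tub is at (205,196), the cup at (261,144), the hinge at (381,238) and the drill guide at (156,160). Next is a close crop of the chosen clip and the tub from both views.

```bash
python3 - <<'E'
from h import *
T=cv2.imread("pics/top0.png");S=cv2.imread("pics/sc0.png")
def crop(I,u,v,w,h):return cv2.resize(I[v:v+h,u:u+w],(400,300),interpolation=cv2.INTER_CUBIC)
o=np.vstack([np.hstack([crop(T,294,180,48,36),crop(T,165,168,80,60)]),np.hstack([crop(S,176,190,60,45),crop(S,285,140,88,66)])])
cv2.imwrite("pics/crop0.png",cv2.convertScaleAbs(o,alpha=1.6))
E
```

```text
(no output)
```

View pics/crop0.png

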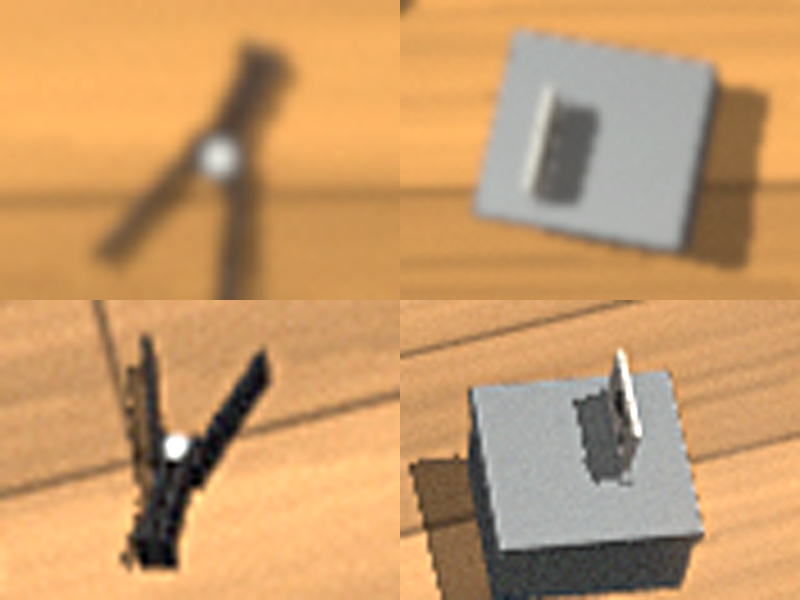

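Crops show: small black clip with pivot at top px (320,199), jaws up-right, handles splayed down-left. Tub's card is left of centre, so the hooked side is +x (image up) and the front edge faces the robot. Now fitting both poses.

```bash
cat > fit.py <<'E'
from h import *
from scipy.optimize import least_squares
def tubpts(p):
    x,y,yaw,th=p
    P=np.array([[-58,63,68],[58,63,68],[58,-63,68],[-58,-63,68],[-45,22,116],[15,22,116.]])/1000
    h=np.array([.055,0,.06]); P=R.from_rotvec([0,th,0]).apply(P-h)+h   # +th about y lifts -x side
    return R.from_rotvec([0,0,yaw]).apply(P)+[x,y,0]
if __name__=="__main__":
    a=cam("top");b=cam("scene")
    ct=lambda u,v:(165+(u-400)/5,168+v/5); cs=lambda u,v:(285+(u-400)*.22,140+(v-300)*.22)
    top=[ct(475,213),ct(515,32),ct(718,65),ct(685,250),ct(526,192),ct(549,87)]
    sc=[cs(668,372),cs(703,537),cs(500,550),cs(470,388),cs(620,350),cs(638,435)]
    f=lambda p:np.concatenate([np.r_[proj(a,q)-t,proj(b,q)-s] for q,t,s in zip(tubpts(p),top,sc)])
    r=least_squares(f,[.47,.15,-.2,.12]);print("tub",r.x,np.round(r.fun.reshape(-1,4),1))
    x,y,w,th=r.x
    for n,p in(("press",[-.03,-.02,.068]),("edge",[-.045,.022,.092])):print(n,R.from_rotvec([0,0,w]).apply(p)+[x,y,0])
    # clip: dark mask, shadow excluded, on both views
    for C,(u0,v0,u1,v1) in((a,(300,182,332,222)),(b,(190,192,220,234))):
        g=C[0].max(2)[v0:v1,u0:u1]; print(g.shape); print("\n".join("".join("#" if v<60 else "+" if v<85 else "." for v in r) for r in g))
    print(atz(a,320.2,199,.026),atz(b,176+176*.15,190+147*.15,.026))
E
python3 fit.py
```

```text
tub [ 0.57877891  0.1874761  -0.19392191  0.07987026] [[-0.7 -0.6 -0.5 -0.1]
 [-0.4 -1.6  0.  -1.4]
 [-0.6 -1.1 -1.  -0.5]
 [-1.5 -0.5 -0.6 -0.1]
 [ 0.2 -0.4 -0.8 -0.1]
 [-0.1  0.4 -0.7 -0.5]]
press [0.54548706 0.17363224 0.068     ]
edge [0.53886198 0.21773562 0.092     ]
(40, 32)
................................
................................
................................
................................
........................++......
.......................++++.....
.......................+##++....
.......................+#++.....
......................+##++.....
......................+##+......
.....................+##++......
.....................+##+.......
....................+##++.......
....................+##+........
....................++++........
.................+....++........
.................+.....+........
................++.....+........
...............+++....++........
..............+++....++++.......
.............+++.....+#++.......
............++++.....++++.......
..........+++++......++++.......
..........++++.......++++.......
.........++++........++++
[... 1189 characters left out ...]
....
......#+##########+...........
......++##########............
......+++########.............
.......++########.............
.......+#######...............
.......+######................
.......+######................
.......+#####+................
......+######+................
......+######.................
......#######.................
.....+#######.................
.....+######+.................
.....+######+.................
....+++#####+.................
.....+.#####+.................
..............................
..............................
..............................
..............................
[ 0.56422198 -0.1676804   0.026     ] [ 0.57054083 -0.16677206  0.026     ]
```

```bash
cat > fit2.py <<'E'
from fit import *
a=cam("top");b=cam("scene")
top=[(307.3,209.8),(321.8,216.8),(325.3,186.3),(319.8,198.6)]
sc=[(215,198.2),(197.6,196),(198.8,229.3),(202,211.6)]
Pt=np.array([[-52,25,24],[-52,-25,24],[45,0,24],[0,0,26.]])/1000
Ps=np.array([[-52,25,24],[-52,-25,24],[46,0,0],[0,0,26.]])/1000
T=lambda p,P:R.from_rotvec([0,0,p[2]]).apply(P)+[p[0],p[1],0]
f=lambda p:np.concatenate([np.r_[proj(a,q)-t,proj(b,s)-u] for q,s,t,u in zip(T(p,Pt),T(p,Ps),top,sc)])
r=least_squares(f,[.567,-.167,-.38]);print("clip",r.x,np.round(r.fun.reshape(-1,4),1))
print("grip",T(r.x,np.array([-.036,0,.012])))
ct=lambda u,v:(164.6+(u-400)/5,167.6+v/5); cs=lambda u,v:(284.6+(u-400)*.22,139.6+(v-300)*.22)
top=[ct(475,213),ct(515,32),ct(718,65),ct(685,250),ct(526,192),ct(549,87)]
sc=[cs(668,372),cs(703,537),cs(500,550),cs(470,388),cs(620,350),cs(638,435)]
f=lambda p:np.concatenate([np.r_[proj(a,q)-t,proj(b,q)-s] for q,t,s in zip(tubpts(p),top,sc)])
r=least_squares(f,[.57,.18,-.2,.12]);print("tub",r.x,np.round(r.fun.reshape(-1,4),1))
x,y,w,th=r.x
for n,p in(("press",[-.03,-.02,.068]),("edge",[-.045,.022,.092]),("finalgrip",[-.045-.061,.022,.092])):print(n,R.from_rotvec([0,0,w]).apply(p)+[x,y,0])
E
python3 fit2.py
```

```text
clip [ 0.56705831 -0.16811315 -0.44110017] [[-1.2  0.3 -0.6 -1. ]
 [-0.8 -0.1 -0.4 -0.9]
 [ 0.7 -1.3  0.2  0.8]
 [ 0.5 -0.5 -0.3 -0.5]]
grip [ 0.53450414 -0.15274351  0.012     ]
tub [ 0.57838379  0.18745575 -0.19132377  0.09768715] [[-0.4 -0.1 -0.1 -0.2]
 [-0.1 -1.   0.4 -1.2]
 [-0.2 -0.6 -0.6 -0.1]
 [-1.1 -0.2 -0.2 -0.1]
 [ 0.5 -0.2 -0.4  0.1]
 [ 0.4  0.6 -0.3 -0. ]]
press [0.54512802 0.17352545 0.068     ]
edge [0.53838838 0.21761147 0.092     ]
finalgrip [0.47850143 0.22921115 0.092     ]
```

The fit agrees with the given sizes: edge residuals are about 0.5 px and lid angle is about 0.1. Next I move above lid_press (0.545, 0.1735) with the gripper shut, turning +2.73 rad on the way so the last joint stays central.

move_arm:
  deltas:
    - [[0.04,0.03,0],[0,0,0.13],-1]
    - [[0.04,0.03,0],[0,0,0.13],-1]
    - [[0.04,0.03,0],[0,0,0.13],-1]
    - [[0.04,0.03,0],[0,0,0.13],-1]
    - [[0.04,0.03,0],[0,0,0.13],-1]
    - [[0.04,0.03,0],[0,0,0.13],-1]
    - [[0.04,0.03,0],[0,0,0.13],-1]
    - [[0.04,0.03,0],[0,0,0.13],-1]

```text
time_s: 1.1
ee_pos: [0.4594, -0.3682, 0.2315]
tool_rot: [0.0, 0.806, 0.592, -0.0]
contact_force: [0.1, -1.5, -0.9]
grip_width: -0.003
grasp_force: 0.0
```

move_arm:
  deltas:
    - [[0.01,0.045,0],[0,0,0.14],-1]
    - [[0.01,0.045,0],[0,0,0.14],-1]
    - [[0.01,0.045,0],[0,0,0.14],-1]
    - [[0.01,0.045,0],[0,0,0.14],-1]
    - [[0.01,0.045,0],[0,0,0.14],-1]
    - [[0.01,0.045,0],[0,0,0.14],-1]
    - [[0.01,0.045,0],[0,0,0.14],-1]
    - [[0.01,0.045,0],[0,0,0.14],-1]

```text
time_s: 1.9
ee_pos: [0.5382, -0.0079, 0.2315]
tool_rot: [0.0, 0.368, 0.93, -0.0]
contact_force: [0.4, -0.6, -0.2]
grip_width: 0.001
grasp_force: 0.0
```

```bash
cat > st.py <<'E'
from h import *
s=manip.state(); q=np.array(s["tool_rot"]); M=R.from_quat(q[[1,2,3,0]]).as_matrix()
np.set_printoptions(precision=4,suppress=True)
print("t",s["time_s"],"p",s["ee_pos"],"yYaw",np.arctan2(M[1,1],M[0,1]),"zax",M[:,2],"q",s["qpos"],"F",s["contact_force"],"w",s["grip_width"],s["grasp_force"])
E
python3 st.py
```

```text
t 1.9 p [ 0.5382 -0.0079  0.2315] yYaw 0.817283180275155 zax [ 0.0004 -0.0003 -1.    ] q [ 0.4298  0.4602 -0.7106  1.8033  0.3503  1.0071  0.3975] F [ 0.374  -0.6205 -0.2331] w 0.000892882191626257 0.0
```

move_arm:
  deltas:
    - [[0.001,0.036,0],[0,0,0.14],-1]
    - [[0.001,0.036,0],[0,0,0.14],-1]
    - [[0.001,0.036,0],[0,0,0.14],-1]
    - [[0.001,0.036,0],[0,0,0.14],-1]
    - [[0.002,0.037,-0.03],[0,0,0],-1]
    - [[0,0,-0.04],[0,0,0],-1]
    - [[0,0,-0.04],[0,0,0],-1]
    - [[0,0,-0.025],[0,0,0],-1]

```text
time_s: 2.7
ee_pos: [0.543, 0.1712, 0.0936]
tool_rot: [-0.001, 0.099, 0.995, -0.001]
contact_force: [0.2, -0.7, -0.1]
grip_width: 0.001
grasp_force: 0.0
```

move_arm:
  deltas:
    - [[0,0,0],[0,0,0],-1]
    - [[0,0,-0.005],[0,0,0],-1]
    - [[0,0,-0.004],[0,0,0],-1]
    - [[0,0,-0.004],[0,0,0],-1]

```text
time_s: 3.1
ee_pos: [0.5448, 0.1715, 0.0842]
tool_rot: [0.001, 0.099, 0.995, 0.0]
contact_force: [-0.3, -0.5, -0.6]
grip_width: 0.004
grasp_force: 0.0
```

move_arm:
  deltas:
    - [[0,0,-0.003],[0,0,0],-1]
    - [[0,0,-0.003],[0,0,0],-1]
    - [[0,0,-0.003],[0,0,0],-1]
    - [[0,0,-0.002],[0,0,0],-1]

```text
time_s: 3.5
ee_pos: [0.5438, 0.1716, 0.0724]
tool_rot: [-0.0, 0.099, 0.995, -0.0]
contact_force: [-4.1, -0.1, 6.5]
grip_width: -0.003
grasp_force: 3.2
```

move_arm:
  deltas:
    - [[0,0,-0.002],[0,0,0],-1]
    - [[0,0,-0.002],[0,0,0],-1]
    - [[0,0,-0.001],[0,0,0],-1]
    - [[0,0,0],[0,0,0],-1]

```text
time_s: 3.9
ee_pos: [0.5437, 0.1717, 0.0679]
tool_rot: [-0.0, 0.099, 0.995, -0.0]
contact_force: [-6.2, -1.0, 11.5]
grip_width: -0.003
grasp_force: 5.8
```

move_arm:
  deltas:
    - [[0,0,-0.001],[0,0,0],-1]
    - [[0,0,-0.001],[0,0,0],-1]
    - [[0,0,0],[0,0,0],-1]

```text
time_s: 4.2
ee_pos: [0.5438, 0.1718, 0.0673]
tool_rot: [0.0, 0.099, 0.995, -0.0]
contact_force: [-14.6, -5.2, 41.7]
grip_width: 0.001
grasp_force: 21.2
```

The lid hit a solid stop at z = 0.0673 with 42 N, so it is home. Retracting to a spot clear of both views, opening the gripper.

move_arm:
  deltas:
    - [[0,0,0.01],[0,0,0],-1]
    - [[0,0,0.04],[0,0,0],-1]
    - [[0,0,0.04],[0,0,0],-1]
    - [[-0.02,-0.045,0.04],[0,0,-0.05],1]
    - [[-0.02,-0.045,0.03],[0,0,-0.06],1]
    - [[-0.02,-0.045,0],[0,0,-0.06],1]
    - [[-0.02,-0.045,0],[0,0,-0.06],1]
    - [[0,0,0],[0,0,0],1]

```text
time_s: 5.0
ee_pos: [0.4689, 0.0007, 0.2128]
tool_rot: [-0.0, 0.217, 0.976, -0.002]
contact_force: [0.3, 0.8, 0.5]
grip_width: 0.846
grasp_force: 0.0
```

```bash
python3 st.py && python3 - <<'E'
from h import *
import numpy as np
n=4
def avg(k):
    C=cam(k);I=np.mean([C[0].astype(float)]+[cam(k)[0].astype(float) for _ in range(n)],0).astype(np.uint8);return (I,)+C[1:]
a=avg("top");b=avg("scene")
save(a[0],"pics/t1.png");save(b[0],"pics/s1.png")
def crop(I,u,v,w,h):return cv2.resize(I[v:v+h,u:u+w,::-1],(400,300),interpolation=cv2.INTER_CUBIC)
S=b[0];T=a[0]
o=np.vstack([np.hstack([crop(T,294,183,48,36),crop(T,165,168,80,60)]),np.hstack([crop(S,176,190,60,45),crop(S,285,140,88,66)])])
cv2.imwrite("pics/crop1.png",cv2.convertScaleAbs(o,alpha=1.6))
E
```

```text
t 5.0 p [0.4689 0.0007 0.2128] yYaw 1.1323695725177685 zax [-0.0012 -0.0037 -1.    ] q [ 0.5223  0.3968 -0.825   1.9863  0.3707  0.9148  0.6367] F [0.3183 0.7781 0.5375] w 0.8460817021199092 0.0
```

View pics/crop1.png

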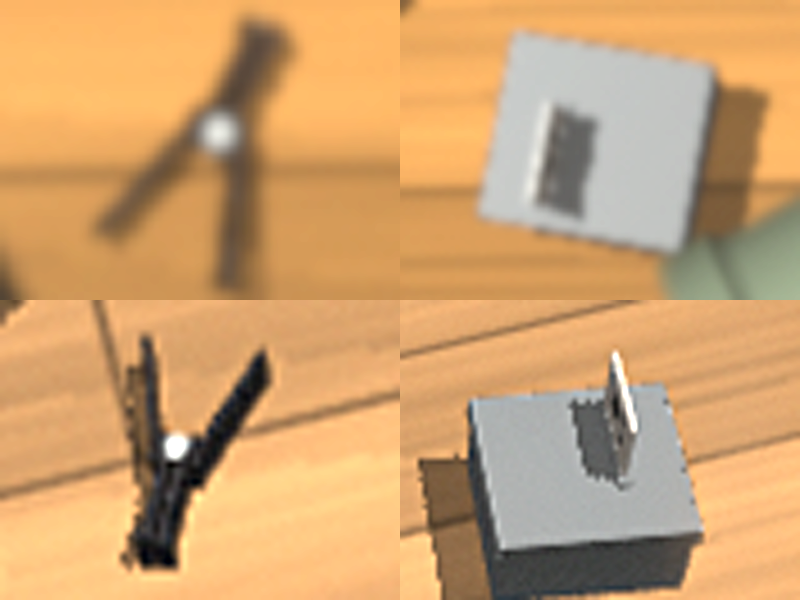

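Lid now level in both views (front edge lowered, card upright); clip unmoved, axis from pivot crop (218,132) to jaws (268,28). Refit both.

```bash
cat > fit3.py <<'E'
from fit import *
a=cam("top");b=cam("scene")
cc=lambda u,v:(293.56+u/8.333,182.56+v/8.333)
cq=lambda u,v:(175.6+u*.15,189.6+(v-300)*.15)
top=[cc(102,228),cc(228,288),cc(270,27),cc(218,131)]
sc=[cq(263,350),cq(146,338),cq(152,565),cq(176,447)]
Pt=np.array([[-52,26,24],[-52,-26,24],[46,0,24],[0,0,26.]])/1000
Ps=np.array([[-52,26,24],[-52,-26,24],[46,0,0],[0,0,26.]])/1000
T=lambda p,P:R.from_rotvec([0,0,p[2]]).apply(P)+[p[0],p[1],0]
for wt in((1,1),(1,0),(0,1)):
    f=lambda p:np.concatenate([np.r_[wt[0]*(proj(a,q)-t),wt[1]*(proj(b,s)-u)] for q,s,t,u in zip(T(p,Pt),T(p,Ps),top,sc)])
    r=least_squares(f,[.567,-.167,-.38]);print("clip",r.x,np.round(r.fun.reshape(-1,4),1).tolist())
    print("grip",T(r.x,np.array([-.036,0,.012])))
ct=lambda u,v:(164.6+(u-400)/5,167.6+v/5); cs=lambda u,v:(284.6+(u-400)*.22,139.6+(v-300)*.22)
top=[ct(479,216),ct(515,32),ct(718,65),ct(683,251),ct(533,205),ct(549,102)]
sc=[cs(663,384),cs(703,533),cs(500,550),cs(470,400),cs(615,354),cs(635,428)]
for wt in((1,1),(1,0),(0,1)):
    f=lambda p:np.concatenate([np.r_[wt[0]*(proj(a,q)-t),wt[1]*(proj(b,q)-s)] for q,t,s in zip(tubpts(np.r_[p[:3],p[3]]),top,sc)])
    r=least_squares(f,[.57,.18,-.2,.0]);print("tub",r.x,np.round(r.fun.reshape(-1,4),1).tolist())
    x,y,w,th=r.x
    for n,p in(("edge",[-.045,.022,.092]),("finalgrip",[-.045-.061,.022,.092])):print(n,R.from_rotvec([0,0,w]).apply(p)+[x,y,0])
E
python3 fit3.py
```

```text
clip [ 0.5663271  -0.16769148 -0.45986377] [[-0.3, -0.0, 0.1, 0.1], [-0.1, -0.0, -0.2, -0.6], [0.3, -0.7, 0.4, 0.5], [0.5, 0.0, -0.3, -0.8]]
grip [ 0.53406703 -0.15171374  0.012     ]
clip [ 0.56582678 -0.16738419 -0.45317623] [[-0.3, 0.2, 0.0, -0.0], [-0.1, 0.1, -0.0, -0.0], [0.1, -0.6, 0.0, 0.0], [0.4, 0.2, -0.0, -0.0]]
grip [ 0.53346058 -0.15162255  0.012     ]
clip [ 0.5669177  -0.16794343 -0.46578885] [[-0.0, -0.0, 0.1, 0.3], [-0.0, -0.0, -0.1, -0.5], [0.0, -0.0, 0.3, 0.7], [0.0, -0.0, -0.3, -0.6]]
grip [ 0.53475287 -0.15177483  0.012     ]
tub [ 0.5785421   0.18756691 -0.18973028 -0.02880233] [[-0.1, -0.0, 0.1, -0.1], [-0.2, -0.8, 0.4, -0.7], [-0.3, -0.4, -0.6, -0.4], [-0.2, 0.2, -0.6, 0.0], [-0.4, -0.1, -0.3, 0.1], [0.2, 0.1, -0.3, 0.5]]
edge [0.53849869 0.21765885 0.092     ]
finalgrip [0.47859332 0.22916309 0.092     ]
tub [ 0.57756978  0.18686462 -0.18535883 -0.00899273] [[-0.0, 0.3, -0.0, -0.0], [-0.1, -0.4, 0.0, -0.0], [-0.1, -0.3, -0.0, -0.0], [0.1, 0.4, -0.0, -0.0], [-0.2, -0.1, -0.0, -0.0], [0.4, 0.1, -0.0, 0.0]]
edge [0.53739521 0.21678123 0.092     ]
finalgrip [0.47744013 0.22802349 0.092     ]
tub [ 0.57904056  0.18794587 -0.19110967 -0.02633207] [[-0.0, -0.0, 0.4, -0.0], [-0.0, -0.0, 0.6, -0.5], [-0.0, -0.0, -0.4, -0.3], [-0.0, 0.0, -0.4, 0.0], [-0.0, -0.0, -0.1, 0.2], [0.0, -0.0, -0.1, 0.6]]
edge [0.53903869 0.21809302 0.092     ]
finalgrip [0.47914925 0.22967988 0.092     ]
```

Fits agree within 1 mm across cameras. Going above the clip grip point (0.534, −0.1517), then down.

move_arm:
  deltas:
    - [[0.02,-0.04,0],[0,0,-0.01],1]
    - [[0.02,-0.04,-0.02],[0,0,-0.01],1]
    - [[0.015,-0.04,-0.03],[0,0,0],1]
    - [[0.01,-0.032,-0.03],[0,0,0],1]
    - [[0,0,-0.03],[0,0,0],1]
    - [[0,0,-0.03],[0,0,0],1]
    - [[0,0,0],[0,0,0],1]
    - [[0,0,0],[0,0,0],1]

```text
time_s: 6.4
ee_pos: [0.5355, -0.1428, 0.0746]
tool_rot: [-0.0, 0.222, 0.975, 0.0]
contact_force: [0.9, 1.1, 1.1]
grip_width: 1.002
grasp_force: 0.0
```

```bash
python3 st.py
```

```text
t 6.4 p [ 0.5355 -0.1428  0.0746] yYaw 1.1226434499940543 zax [-0.0005  0.0004 -1.    ] q [ 0.604   0.7048 -0.637   1.8826  0.5976  0.7536  0.7525] F [0.8921 1.0878 1.1451] w 1.0022974182832853 0.0
```

move_arm:
  deltas:
    - [[-0.001,-0.009,-0.02],[0,0,-0.005],1]
    - [[0,0,-0.02],[0,0,0],1]
    - [[0,0,-0.015],[0,0,0],1]
    - [[0,0,-0.01],[0,0,0],1]
    - [[0,0,-0.004],[0,0,0],1]
    - [[0,0,0],[0,0,0],1]
  force: 40

```text
time_s: 7.0
ee_pos: [0.5346, -0.1521, 0.0053]
tool_rot: [0.0, 0.225, 0.974, 0.0]
contact_force: [-0.5, 0.7, -1.1]
grip_width: 1.002
grasp_force: 0.0
```

move_arm:
  deltas:
    - [[0,0,-0.002],[0,0,0],0.5]
    - [[0,0,0],[0,0,0],0.3]
    - [[0,0,0],[0,0,0],0.1]
    - [[0,0,0],[0,0,0],-0.1]
    - [[0,0,0],[0,0,0],-0.3]
    - [[0,0,0],[0,0,0],-0.5]
    - [[0,0,0],[0,0,0],-0.7]
    - [[0,0,0],[0,0,0],-0.7]

```text
time_s: 7.8
ee_pos: [0.5347, -0.1525, 0.0039]
tool_rot: [0.0, 0.225, 0.974, -0.0]
contact_force: [-3.5, -0.5, 12.2]
grip_width: 0.232
grasp_force: 39.1
```

move_arm:
  deltas:
    - [[0,0,0],[0,0,0],-1]
    - [[0,0,0],[0,0,0],-1]
    - [[0,0,0],[0,0,0],-1]

```text
time_s: 8.1
ee_pos: [0.5347, -0.1526, 0.0038]
tool_rot: [0.0, 0.225, 0.974, -0.0]
contact_force: [-2.9, -0.2, 11.1]
grip_width: 0.24
grasp_force: 39.1
```

Gripped at 0.24 (≈ 21 mm), which is the clip's stop. Lifting.

move_arm:
  deltas:
    - [[0,0,0.005],[0,0,0],-1]
    - [[0,0,0.015],[0,0,0],-1]
    - [[0,0,0.02],[0,0,0],-1]
    - [[0,0,0.02],[0,0,0],-1]
    - [[0,0,0.02],[0,0,0],-1]
    - [[0,0,0.02],[0,0,0],-1]
    - [[0,0,0.02],[0,0,0],-1]
    - [[0,0,0],[0,0,0],-1]

```text
time_s: 8.9
ee_pos: [0.5355, -0.1525, 0.1263]
tool_rot: [0.002, 0.225, 0.974, -0.0]
contact_force: [-0.3, -0.3, -1.5]
grip_width: 0.233
grasp_force: 39.5
```

```bash
python3 st.py && python3 - <<'E'
from h import *
a=cam("top");b=cam("scene")
def crop(I,u,v,w,h):return cv2.resize(I[v:v+h,u:u+w,::-1],(400,300),interpolation=cv2.INTER_CUBIC)
s=manip.state();p=s["ee_pos"]
L=[]
for C in(a,b):
    u,v=proj(C,p+[.03,-.015,.01]).astype(int); print(u-40,v-30); L.append(crop(C[0],u-40,v-30,80,60))
cv2.imwrite("pics/crop2.png",cv2.convertScaleAbs(np.hstack(L),alpha=1.6))
E
```

```text
t 8.9 p [ 0.5355 -0.1525  0.1263] yYaw 1.116869624599065 zax [ 0.0036 -0.0011 -1.    ] q [ 0.6583  0.6341 -0.6888  1.8515  0.5297  0.8433  0.8197] F [-0.2971 -0.3445 -1.4962] w 0.23288086608176747 39.50200617313385
285 166
157 158
```

View pics/crop2.png

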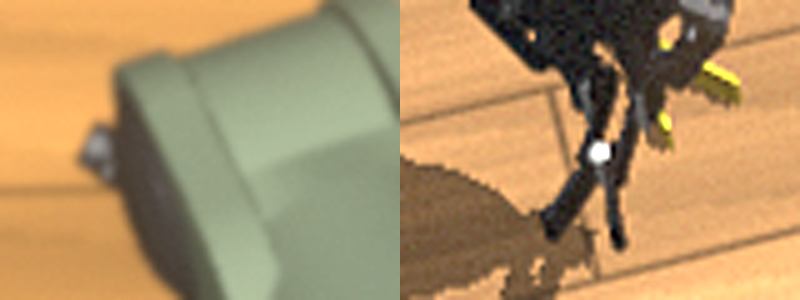

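```bash
python3 - <<'E'
from fit import *
b=cam("scene")
cr=lambda x,y:(156.6+(x-400)/5,157.6+y/5)
print("pivot@.1485",atz(b,*cr(598,153),.1485))
p=np.array([.5668,-.168,.1345]);w=-.455
for n,q in(("piv",[0,0,.014]),("jL",[.044,.015,.0]),("jR",[.044,-.015,.0]),("jLb",[.044,.015,-.012]),("jRb",[.044,-.015,-.012])):
    u,v=proj(b,R.from_rotvec([0,0,w]).apply(q)+p);print(n,(u-156.6)*5+400,(v-157.6)*5)
E
```

```text
pivot@.1485 [ 0.57451105 -0.17002562  0.1485    ]
piv 598.7217514190144 140.1520434362834
jL 609.9100249999361 230.7770400832787
jR 552.0275332466372 222.76115691865485
jLb 612.6679301189359 243.6078192101732
jRb 555.2847603706113 235.62566970297212
```

Clip is held wide open and near-level. Moving it in front of the card edge (stand-off 80 mm), then checking from there.

move_arm:
  deltas:
    - [[-0.03,0.02,0.005],[0,0,0.033],-1]
    - [[-0.03,0.03,0.005],[0,0,0.033],-1]
    - [[-0.03,0.03,0],[0,0,0.033],-1]
    - [[-0.03,0.03,0],[0,0,0.033],-1]
    - [[-0.015,0.04,0],[0,0,0.033],-1]
    - [[0,0.04,0],[0,0,0.033],-1]
    - [[0,0.04,0],[0,0,0.033],-1]
    - [[0,0.04,0],[0,0,0.033],-1]

```text
time_s: 9.85
ee_pos: [0.3987, 0.119, 0.1328]
tool_rot: [-0.0, 0.094, 0.996, -0.0]
contact_force: [1.2, -0.7, -0.0]
grip_width: 0.237
grasp_force: 39.5
```

move_arm:
  deltas:
    - [[0,0.04,0],[0,0,0],-1]
    - [[0,0.04,-0.01],[0,0,0],-1]
    - [[0,0.03,-0.02],[0,0,0],-1]
    - [[0,0.01,-0.015],[0,0,0],-1]
    - [[0,0,-0.005],[0,0,0],-1]
    - [[0,0,0],[0,0,0],-1]
    - [[0,0,0],[0,0,0],-1]

```text
time_s: 10.55
ee_pos: [0.3995, 0.2367, 0.0834]
tool_rot: [-0.0, 0.095, 0.995, -0.0]
contact_force: [-0.7, -0.1, -0.8]
grip_width: 0.232
grasp_force: 39.5
```

```bash
python3 st.py
```

```text
t 10.55 p [0.3995 0.2367 0.0834] yYaw 1.3800230370599953 zax [-0.0001 -0.0005 -1.    ] q [-0.1026  0.6101 -0.7384  2.1039  0.6663  0.6744  0.0856] F [-0.7193 -0.0782 -0.8117] w 0.23161481222356817 39.503105878829956
```

move_arm:
  deltas:
    - [[0,0.007,0],[0,0,0],-1]
    - [[0.017,-0.003,0],[0,0,0],-1]
    - [[0.017,-0.004,0],[0,0,0],-1]
    - [[0,0,0],[0,0,0],-1]
    - [[0,0,0],[0,0,0],-1]

```text
time_s: 11.05
ee_pos: [0.4335, 0.2375, 0.0834]
tool_rot: [0.0, 0.095, 0.995, 0.0]
contact_force: [-0.5, 0.0, -0.5]
grip_width: 0.228
grasp_force: 39.5
```

```bash
python3 st.py && python3 - <<'E'
from h import *
I=[cam("scene")for _ in range(4)];b=I[0]
S=np.mean([i[0] for i in I],0).astype(np.uint8)
a=cam("top")[0]
o=np.hstack([cv2.resize(S[115:175,315:375,::-1],(600,600),interpolation=cv2.INTER_CUBIC),cv2.resize(a[170:230,160:220,::-1],(200,200))[:, :] if 0 else np.vstack([cv2.resize(a[170:230,165:225,::-1],(200,200),interpolation=cv2.INTER_CUBIC)]*3)])
cv2.imwrite("pics/crop3.png",cv2.convertScaleAbs(o,alpha=1.6))
E
```

```text
t 11.05 p [0.4335 0.2375 0.0834] yYaw 1.3797831395883124 zax [ 0.0003  0.0003 -1.    ] q [-0.0761  0.645  -0.7356  2.0303  0.6615  0.7164  0.1469] F [-0.5382  0.045  -0.4657] w 0.2275137186274007 39.51418876647949
```

View pics/crop3.png

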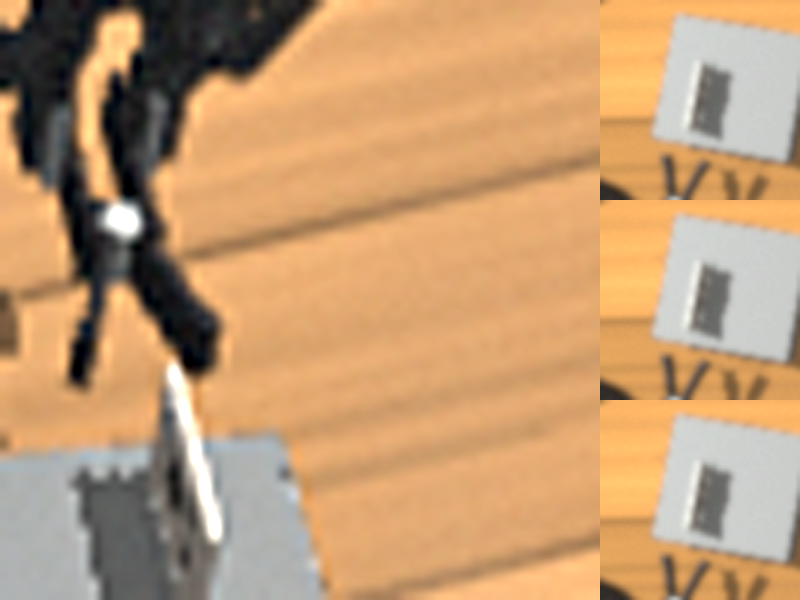

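Scene crop shows the open clip level in the gripper: pivot at crop (122,218), jaws straddling towards the card. The top view also shows both jaw tips. One zoomed top crop to measure alignment.

```bash
python3 - <<'E'
from h import *
I=[cam("top")for _ in range(4)]
S=np.mean([i[0] for i in I],0).astype(np.uint8)
cv2.imwrite("pics/crop4.png",cv2.convertScaleAbs(cv2.resize(S[187:232,172:217,::-1],(600,600),interpolation=cv2.INTER_CUBIC),alpha=1.6))
E
```

```text
(no output)
```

View pics/crop4.png

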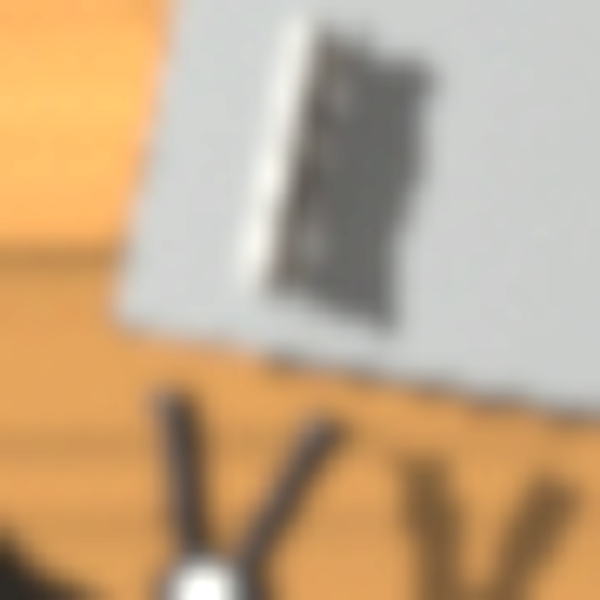

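```bash
cat > m.py <<'E'
from fit import *
a=cam("top");b=cam("scene")
ct=lambda x,y:(171.54+x/13.333,186.54+y/13.333)
cs=lambda x,y:(314.55+x/10,114.55+y/10)
f0=atz(a,*ct(253,290),.116);f1=atz(a,*ct(298,22),.116)
print("card front/back",f0,f1,np.linalg.norm(f1-f0),"yaw",np.arctan2(*(f1-f0)[1::-1]))
print("scene card front/back",atz(b,*cs(173,362),.116),atz(b,*cs(217,538),.116))
# triangulate pivot top
def ray(C,u,v): d=C[3]@np.linalg.inv(C[1])@[u,v,1]; return C[2],d/np.linalg.norm(d)
def tri(u,v):
    A=0;B=0
    for o,d in(ray(a,*u),ray(b,*v)): P=np.eye(3)-np.outer(d,d);A=A+P;B=B+P@o
    return np.linalg.solve(A,B)
print("pivot tri",tri(ct(203,580),cs(122,218)),"cardfront tri",tri(ct(253,290),cs(173,362)))
print("jL tip tri",tri(ct(172,392),cs(205,315)),"jR",tri(ct(328,418),cs(80,350)))
for z in(.1,.104):print(z,"piv",atz(a,*ct(203,580),z),"tips",atz(a,*ct(172,392),z),atz(a,*ct(328,418),z))
p=manip.state()["ee_pos"];w=-.19
for n,q in(("piv",[.036,0,.02]),("jL",[.080,.015,.02]),("jR",[.080,-.015,.02])):
    P=R.from_rotvec([0,0,w]).apply(q)+p;u=proj(a,P);v=proj(b,P);print(n,P,"top",(u-[171.54,186.54])*13.333,"scene",(v-[314.55,114.55])*10)
E
python3 m.py
```

```text
card front/back [0.53748373 0.21802103 0.116     ] [0.59564534 0.20838245 0.116     ] 0.058954855411104526 yaw -0.16422824223064109
scene card front/back [0.53663054 0.21854536 0.116     ] [0.5972099  0.20668456 0.116     ]
pivot tri [0.47499209 0.23017027 0.10563506] cardfront tri [0.53745851 0.21790331 0.11714838]
jL tip tri [0.5160818  0.23790446 0.10618643] jR [0.50990804 0.20489799 0.09551403]
0.1 piv [0.47517403 0.23227361 0.1       ] tips [0.51627652 0.23931781 0.1       ] [0.5100224  0.20487759 0.1       ]
0.104 piv [0.47519545 0.23135933 0.104     ] tips [0.51614329 0.23837703 0.104     ] [0.5099127  0.20406639 0.104     ]
piv [0.46860254 0.23089266 0.10309088] top [205.93318955 610.4010516 ] scene [117.89325936 206.90388437]
jL [0.51464361 0.23731294 0.10309088] top [177.76492257 398.91301985] scene [199.46927369 318.86361327]
jR [0.50897784 0.20785281 0.10309088] top [311.59526125 422.67754513] scene [ 94.80341895 327.53664008]
```

Clip is aligned: pivot ≈ (0.475, 0.231), z right; card edge ≈ (0.5375, 0.218), about 64 mm ahead on axis. Advancing 37 mm along it.

move_arm:
  deltas:
    - [[0.006,-0.0012,0],[0,0,0],-1]
    - [[0.006,-0.0012,0],[0,0,0],-1]
    - [[0.006,-0.0012,0],[0,0,0],-1]
    - [[0.006,-0.0012,0],[0,0,0],-1]
    - [[0.006,-0.0012,0],[0,0,0],-1]
    - [[0.006,-0.0012,0],[0,0,0],-1]
    - [[0,0,0],[0,0,0],-1]
    - [[0,0,0],[0,0,0],-1]

```text
time_s: 12.4
ee_pos: [0.4692, 0.2304, 0.083]
tool_rot: [-0.0, 0.095, 0.995, -0.0]
contact_force: [-0.2, 0.9, -1.3]
grip_width: 0.237
grasp_force: 39.5
```

```bash
python3 st.py && python3 - <<'E'
from h import *
g=lambda n:np.mean([cam(n)[0] for _ in range(4)],0).astype(np.uint8)
T=g("top");S=g("scene")
z=lambda I:cv2.resize(I[:,:,::-1],(400,400),interpolation=cv2.INTER_CUBIC)
cv2.imwrite("pics/crop5.png",cv2.convertScaleAbs(np.hstack([z(T[182:222,170:210]),z(S[122:162,315:355])]),alpha=1.6))
E
```

```text
t 12.4 p [0.4692 0.2304 0.083 ] yYaw 1.3808309423319263 zax [-0.0003  0.     -1.    ] q [-0.0411  0.6796 -0.7318  1.9579  0.6573  0.7575  0.2188] F [-0.216   0.9186 -1.3164] w 0.23720074182576115 39.51795279979706
```

View pics/crop5.png

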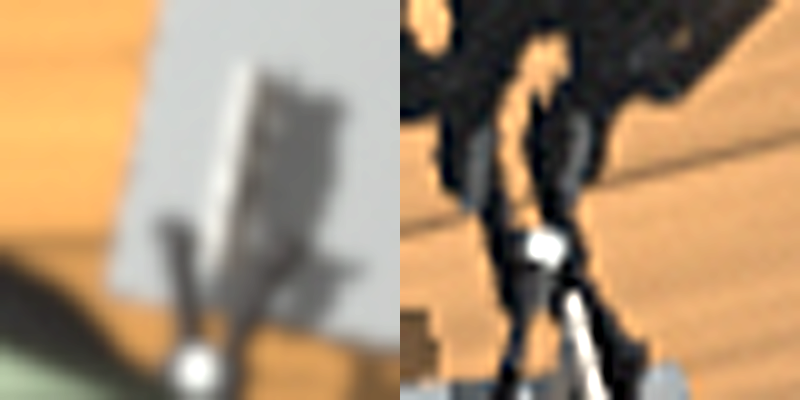

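```bash
python3 - <<'E'
from fit import *
a=cam("top");b=cam("scene")
ct=lambda x,y:(169.55+x/10,181.55+y/10); cs=lambda x,y:(314.55+(x-400)/10,121.55+y/10)
e=atz(a,*ct(212,268),.116)[:2];es=atz(b,*cs(572,294),.116)[:2]
pv=atz(a,*ct(195,370),.1045)[:2];pvs=atz(b,*cs(546,247),.1045)[:2]
t=[atz(a,*ct(175,225),.104)[:2],atz(a,*ct(290,250),.104)[:2]]
print(e,es,pv,pvs,t)
E=(e+es)/2;P=(pv+pvs)/2;E=np.array(E)
for w in(-.19,-.24):
    x=np.array([np.cos(w),np.sin(w)]);y=np.array([-x[1],x[0]])
    print(w,"edge in clip",(E-P)@x,(E-P)@y,"tips",[((q-P)@x,(q-P)@y) for q in t])
E
```

```text
[0.53730039 0.21733926] [0.5372177  0.21800979] [0.50832661 0.22471296] [0.51064182 0.22250961] [array([0.55070666, 0.23088475]), array([0.54280564, 0.19706326])]
-0.19 edge in clip 0.02839620860067014 -0.0005844015377512477 tips [(np.float64(0.03910695186611119), np.float64(0.014927797723822177)), (np.float64(0.03773561027187493), np.float64(-0.019777228828854205))]
-0.24 edge in clip 0.028389928637526398 0.0008355477282941062 tips [(np.float64(0.03831199943025461), np.float64(0.016863674830767426)), (np.float64(0.03867690005254029), np.float64(-0.017866517989398586))]
```

The edge is about 28 mm ahead of the pivot and within about 1 mm of the mid-plane. The clip is at mid-height, the lid is seated and there is no contact force. Handing in.

```bash
python3 -c "
from workcell import workorder
print(workorder.sign_off())"
```

```text
the job is handed in; nothing more can be done
None
```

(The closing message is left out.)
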